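# Load a plate onto a narrow rest bar and set the end stop

### The arm

A 6-joint arm with a two-finger parallel gripper is mounted at the origin on a cart in front of the work surface, level with it; the furniture and walls round the work are solid. World frame = base frame: x ahead of the robot, y to its left, z up, the work surface at z = 0. Lengths are in m, angles in rad, forces in N, time in s.
With the tool pointing down it reaches from about 0.4 to 0.925 m from the base axis. Payload 12.5 kg.
Tool frame: the origin (TCP) lies midway between the tips of the shut fingers; the grasp point (between the pads) lies ctrl.grip_point_offset behind it (ctrl.grip_point_offset is the distance from the TCP to the grasp point, in m); z points along the fingers, y is the direction in which the jaws open and shut (so a half turn about z gives the same grasp; the last joint's range is limited). The gripper opens to 95 mm and grips with 3 to 60 N. Pads are 20 mm wide; open, the fingers measure 119 mm over their backs; the gripper's body (75 mm by 180 mm) begins 59 mm behind the grasp point.
Start: joints at [-1.331, 0.491, 1.559, -0, 1.092, -0.106], TCP at [0.212, -0.588, 0.215] pointing down, gripper open.
Joint ranges: [-3.1, 3.1], [-0.84, 2.19], [0.05, 2.79], [-1.13, 4.28], [0.06, 2.93], [-2.69, 2.69]. Speed limits (rad/s): [2.22, 2.22, 2.79, 3.14, 3.14, 3.14].

### API

Orientations are given as [roll, pitch, yaw] about the fixed x, y, z axes, in that order (R = Rz(yaw) Ry(pitch) Rx(roll)).
In Python, from workcell import ctrl gives the robot as it stands. The module is installed in compiled form; this text tells all that it offers.
- The arm moves only by the shell command python3 -m jog 'ROWS' [FORCE]. ROWS is JSON, a list of rows, each an object with "angular": the turn, a rotation vector about the tool's x, y, z in degrees, a list of three; "slide": the shift along the tool's x, y, z in mm, a list of three; "claw": the finger opening in mm, from 0 to 95.1. A call has 1 to 12 rows; each row is the pose to reach, as a shift and turn from the pose commanded when the call began, along the tool's axes at that moment; what a row does not reach only later rows make up. A row lasts 1/8 s, in which the tool goes at most 62.5 mm and 10.7 degrees, less where a joint would pass 70% of its speed; a pose out of reach is approached as far as the arm can. A call with a gripper value outside its range is refused whole. The fingers move at their own pace and stop on an object; FORCE is the grip in N (left out, the last holds). Time passes only in rows, so rows that repeat a pose let the fingers close. It gives the time, the measured TCP pose, the force and the opening at its end, in the units of the state.
- ctrl.read_state(): the state, without advancing time (a new reading comes with each control period).
- ctrl.capture(name): name is "scene" or "top"; returns a dict with "pixels" (384x512x3 uint8, blue, green, red), "fx", "fy", "cx", "cy" (pixels), "origin" and "rotation" of the camera in the world. Camera axes: x right, y down, z forward; pixel columns grow to the right and rows downward; lengths in m; the calibration is good to about 2 mm. A picture is of the moment at which its call begins. There is no depth.
- ctrl.finish_job(): hands the job in, once; it reports no verdict.
Trained networks look in a picture, given as the dict that the camera call returned (one of the last four; its "shot" number tells which), for a name from the list of things; names that differ only in an ending like _2 or _b are one class to them, and where a whole thing is asked for, a point or a joint stands for the part that bears it (a point fixed in the world has none). Each returns a list of dicts, best first, with "conf" (0 to 1); they miss things now and then, are a little off and sometimes report something else, mostly with a low value. They report only what shows in the picture. A call takes as long as a camera call. They do not tell look-alikes from the thing itself.
- ctrl.spot_in(label, picture): "point" ([row, column] in pixels, amid what is visible of it).
- ctrl.landmark_of(label, picture): "point" ([row, column] in pixels: a listed point, or the origin of a listed thing).
The state is a dict: "time_s": time; "qpos": joint angles; "qd": joint speeds; "joint_efforts": joint torques, N m; "position": TCP position; "eef_rot": TCP orientation; "force": force on the tool from outside, world axes, zero at the start; "ft_torque": the same for the moment, N m; "finger_gap": opening from 0.0 (shut) to 1.0 (fully open).
Only numpy, scipy, OpenCV 4.12 (cv2) and the standard library are available. Lean on these libraries where they do the work, as an engineer would, in place of code of your own. Each camera call takes 0.05 s, during which the arm holds its last target.

### The job

Slide the drilled aluminium plate off the loading shelf, without lifting it, onto the narrow rest bar, so that it drops in front of the shelf's step and lies level on the bar, square to it and centred across it. Then slide the end stop up until it nips the plate against the step, and back it off again to leave 5 mm of play for the plate. Leave the other things on the bench where they are.

Things in the scene. Friction and masses are not known exactly. Their poses are not given: they have to be found in the camera images.
- step_edge (a point): middle of the loading shelf's top front edge (the step), 44 mm above the bench, on a fixture screwed down at varying place and yaw. x is level, points off the shelf along the rest bar to the sliding stop; y is level along the edge; z up. The steel shelf spans x -144 to 0, y -85 to 85 mm, top flat at z = 0, no rim
- bar_top (a point): on the top of the narrow steel rest bar in front of the shelf, axes as step_edge; in step_edge's frame at x 45, y 0, z -4 mm. The bar spans x 6 to 78, y -12 to 12 mm there (24 mm wide); its top is 4 mm lower than the shelf, 40 mm above the bench. Nothing carries the plate beside or beyond it: more than about 10 mm off centre it topples
- plate_centre (a point): centre (half-way up) of the loose aluminium plate, 90 mm along its x, 110 along its y, 20 thick, about 0.5 kg, five holes; at first flat on the shelf, its x axis within 0.3 rad of the fixture's, up to 25 mm off to a side. Too wide to grip; push it by its edges (2 to 6 N). On the bar against the step it is at x 45, y 0, z 6 mm in step_edge's frame
- stop (a joint): travel (m, 0 to 0.066) of the sliding end stop along the fixture's x; grows away from the shelf. Its nose face stands 85 mm + this travel from the step, so the 90 mm plate is nipped between step and nose at 0.005, and 0.010 leaves 5 mm of play. Slides with about 2 N of friction and stays where it is left
- stop_tab (a point): point to pinch on the sliding stop: the upright aluminium tab on its carriage, 14 mm thick along the fixture's y, 26 along x; its top is 15 mm above this point, and it is free for 35 mm below. Its nose block (34 mm wide, top 7 mm below this point) begins 13 mm nearer the shelf; the nose face is 31 mm from this point towards the shelf
- nut_m16: M16 hexagon nut, 26 mm across and 12 mm high, lying by the far side of the rest bar; its origin is the centre of its underside; leave it alone
- collet_0: turned steel collet, 29 mm across and 32 mm high, standing by the far side of the rest bar; its origin is the centre of its underside; leave it alone
- hammer: hammer with a wooden handle, 282 mm long, 24 mm high, lying at the bench's front edge; its origin is the centre of its underside; leave it alone
- spanner_17: open-ended and ring spanner, 186 mm long, 8 mm high, lying behind the fixture; its origin is the centre of its underside; leave it alone
There are look-alikes about, which are no part of the job. Of the things that look like the part that bears plate_centre, the larger one is meant.

How it is judged:
On the way, in this order (a step that is already met when the one before it is completed fails the run):
1. the plate lies level on the rest bar, wholly off the shelf (x of plate_centre in the frame of step_edge above 0.043 m and z of plate_centre in the frame of step_edge between 0.003 and 0.009 m and angle between plate_centre's own z axis and vertical below 0.03 rad), for 0.2 s.
2. the stop nips the plate against the step (value of joint stop below 0.0065 m and x of plate_centre in the frame of step_edge below 0.0465 m and contact force between stop and plate above 2 N), for 0.05 s.
At the end, for the whole second after the job is handed in: the plate lies level on the rest bar between step and stop, centred across the bar within 8 mm and square within 5 degrees (0.09 rad), and the stop is backed off so that the plate has 2 to 9 mm of play (stop travel 0.007 to 0.014 m) (all of step 1 and x of plate_centre in the frame of step_edge below 0.054 m and y of plate_centre in the frame of step_edge between -0.008 and 0.008 m and angle between the x axis of plate_centre and the x axis of step_edge, either way round below 0.09 rad and value of joint stop between 0.007 and 0.014 m); the robot touches nothing.
It fails at once if the plate is lifted (its centre more than 12 mm above its height on the shelf) (z of plate_centre in the frame of step_edge above 0.022 m).
It fails at once if the plate topples off its support (angle between plate_centre's own z axis and vertical above 0.35 rad or z of plate_centre in the frame of step_edge below -0.015 m).
It fails at once if a bystander is moved by more than 30 mm (distance of any of nut_m16, collet_0, hammer, spanner_17 from where it was at the start of the episode above 0.03 m).
It also fails if it takes over 72 s, if anything falls off the work surface, if the arm or the gripper's body presses on something with over 40 N, if the wrist force passes 120 N, or if a joint passes its speed limit or range.

## Working session

There is one attempt and no reset: what is moved stays moved. The work goes in short steps, Python scripts to look and compute and a shell command to move; the robot and the scene stay as the last step left them, time stands still between calls to the robot, and variables do not carry over. Pictures are saved under pics/ and viewed, and the job is handed in when it is done.

```bash
ls; mkdir -p pics
cat > h.py <<'E'
import numpy as np, cv2
from workcell import ctrl
def ray(p,pt):
    r,c=pt; d=np.array([(c-p["cx"])/p["fx"],(r-p["cy"])/p["fy"],1.0])
    return np.array(p["origin"]),np.array(p["rotation"])@d
def at_z(p,pt,z):
    o,d=ray(p,pt); return o+d*(z-o[2])/d[2]
def proj(p,X):
    c=np.array(p["rotation"]).T@(np.array(X)-np.array(p["origin"]))
    return np.array([p["cy"]+p["fy"]*c[1]/c[2],p["cx"]+p["fx"]*c[0]/c[2]])
def tri(p1,a,p2,b):
    o1,d1=ray(p1,a);o2,d2=ray(p2,b)
    t=np.linalg.lstsq(np.c_[d1,-d2],o2-o1,rcond=None)[0]
    x,y=o1+t[0]*d1,o2+t[1]*d2
    return (x+y)/2,np.linalg.norm(x-y)
E
python3 - <<'E'
from h import *
print(ctrl.read_state(), ctrl.grip_point_offset)
P={}
for n in("scene","top"):
    p=ctrl.capture(n);P[n]=p
    cv2.imwrite(f"pics/{n}0.png",p["pixels"])
    print(n,p["fx"],p["cx"],p["cy"],p["origin"],np.round(p["rotation"],3).tolist())
    for l in["step_edge","bar_top","plate_centre","stop_tab","nut_m16","collet_0","hammer","spanner_17"]:
        print(l,[(np.round(d["point"],1).tolist(),round(d["conf"],2)) for d in ctrl.landmark_of(l,p)])
    for l in ["plate_centre","stop"]: print("spot",l,[(np.round(d["point"],1).tolist(),round(d["conf"],2)) for d in ctrl.spot_in(l,p)])
E
```

```text
pics
{'time_s': 0.0, 'qpos': array([-1.33059343e+00,  4.91538705e-01,  1.55948599e+00, -1.60573666e-05,
        1.09169163e+00, -1.05573746e-01]), 'qd': array([ 0.00053111, -0.00010091,  0.00076959,  0.00030954, -0.00192386,
        0.0004216 ]), 'joint_efforts': array([-2.86168543e-04, -6.12654090e+01, -2.58186883e+01,  6.92525133e-02,
        4.81729140e-02, -1.24153994e-04]), 'position': array([ 0.21180044, -0.58774122,  0.21406212]), 'eef_rot': array([-3.14047374e+00, -1.04248138e-04,  3.45783994e-01]), 'force': array([ 0.16800201,  0.17217606, -0.42736433]), 'ft_torque': array([ 0.03209708, -0.00986382,  0.01539925]), 'finger_gap': 0.9999811950205957} 0.0188
scene 477.3407502715123 255.48283162354826 190.5149067795306 [-0.29651735  0.7200646   0.83783687] [-2.2, 0.01, -2.211]
step_edge [([207.6, 222.5], 0.72)]
bar_top [([200.1, 234.6], 0.61)]
plate_centre []
stop_tab [([174.3, 264.3], 0.7)]
nut_m16 []
collet_0 []
hammer []
spanner_17 []
spot plate_centre [([245.4, 284.8], 0.88)]
spot stop [([183.6, 261.2], 0.64)]
top 375.50213434418504 259.70569577373897 191.66361677548772 [0.43780709 0.09039412 0.91968554] [-3.0, -0.005, -1.583]
step_edge [([188.0, 213.1], 0.61)]
bar_top [([182.2, 234.7], 0.74), ([169.7, 287.2], 0.37)]
plate_centre [([183.8, 181.3], 0.96), ([264.3, 240.1], 0.82)]
stop_tab [([172.1, 287.2], 0.72)]
nut_m16 [([152.9, 249.0], 0.55)]
collet_0 [([147.6, 222.4], 0.63)]
hammer [([275.0, 337.4], 0.93), ([147.7, 221.4], 0.54)]
spanner_17 [([125.3, 258.3], 0.72)]
spot plate_centre [([184.2, 181.6], 0.96), ([265.3, 239.7], 0.91)]
spot stop [([177.5, 280.4], 0.66)]
```

Run:
```python
import cv2
a=cv2.imread('pics/top0.png');cv2.imwrite('pics/top0b.png',cv2.resize(a[90:310,130:400],None,fx=2.9,fy=2.7,interpolation=cv2.INTER_CUBIC))
```

```text
(no output)
```

View pics/scene0.png

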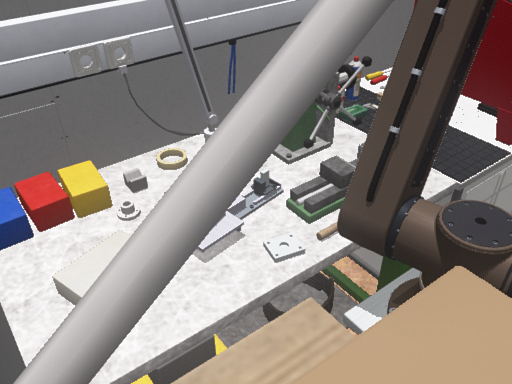

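View pics/top0.png

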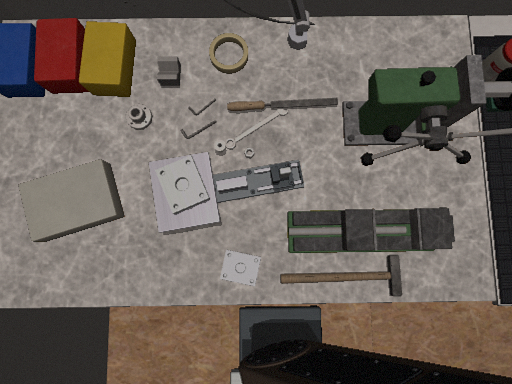

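```bash
python3 - <<'E'
s=open('h.py').read()
s=s.replace('from workcell','from scipy.spatial.transform import Rotation as Ro\nfrom workcell').replace('np.array(p["rotation"])','Ro.from_euler("xyz",p["rotation"]).as_matrix()')
open('h.py','w').write(s)
E
python3 - <<'E'
from h import *
p=ctrl.capture("top");q=ctrl.capture("scene")
for n,z in [("step_edge",.044),("bar_top",.04),("plate_centre",.054),("stop_tab",.06),("nut_m16",0),("collet_0",0),("hammer",0),("spanner_17",0)]:
    for d in ctrl.landmark_of(n,p): print(n,np.round(at_z(p,d["point"],z),4),round(d["conf"],2))
    for d in ctrl.landmark_of(n,q): print("  scene",n,np.round(at_z(q,d["point"],z),4),round(d["conf"],2))
E
```

```text
step_edge [0.5775 0.1884 0.044 ] 0.8
  scene step_edge [0.5797 0.1887 0.044 ] 0.82
bar_top [0.5874 0.1435 0.04  ] 0.57
  scene bar_top [0.5838 0.1435 0.04  ] 0.71
plate_centre [0.3925 0.1272 0.054 ] 0.79
plate_centre [0.5844 0.2654 0.054 ] 0.58
  scene plate_centre [0.3417 0.1642 0.054 ] 0.88
stop_tab [0.6075 0.0257 0.06  ] 0.57
  scene stop_tab [0.6102 0.0137 0.06  ] 0.88
collet_0 [0.6785 0.1824 0.    ] 0.7
hammer [ 0.3747 -0.0987  0.    ] 0.61
spanner_17 [0.7348 0.0875 0.    ] 0.94
```

View pics/top0b.png

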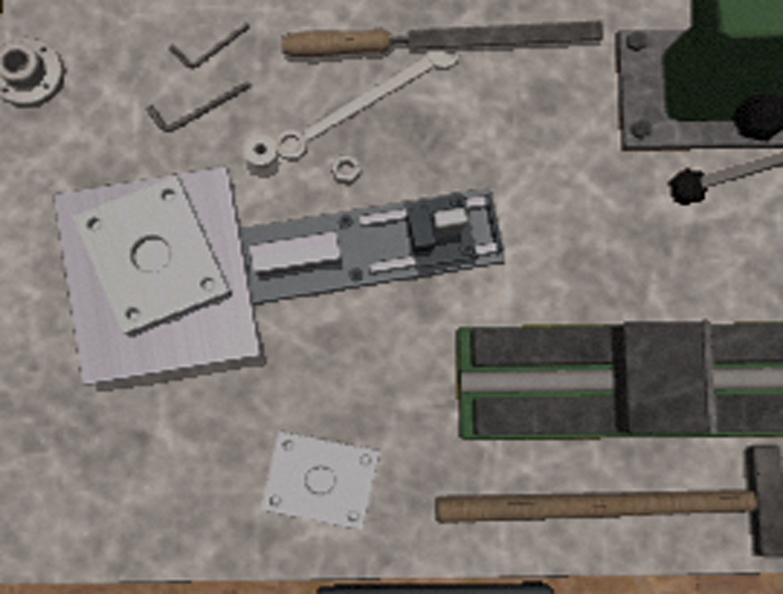

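```bash
cat > fit.py <<'E'
from h import *
from scipy.optimize import minimize
from scipy.ndimage import map_coordinates
def grad(p,s=1.0):
    g=cv2.GaussianBlur(cv2.cvtColor(p["pixels"],cv2.COLOR_BGR2GRAY).astype(float),(0,0),s)
    gx=cv2.Sobel(g,cv2.CV_64F,1,0);gy=cv2.Sobel(g,cv2.CV_64F,0,1);return gx,gy
def pts(segs,n=40):
    t=np.linspace(0.06,.94,n)[:,None];return [np.array(a)*(1-t)+np.array(b)*t for a,b in segs]
def projm(p,X):
    c=(X-np.array(p["origin"]))@Ro.from_euler("xyz",p["rotation"]).as_matrix()
    return np.c_[p["cy"]+p["fy"]*c[:,1]/c[:,2],p["cx"]+p["fx"]*c[:,0]/c[:,2]]
def world(pose,L):
    x,y,a=pose;c,s=np.cos(a),np.sin(a)
    return np.c_[x+c*L[:,0]-s*L[:,1],y+s*L[:,0]+c*L[:,1],L[:,2]]
def rect(x0,x1,y0,y1,z):
    c=[(x0,y0,z),(x1,y0,z),(x1,y1,z),(x0,y1,z)]
    return [(c[i],c[(i+1)%4]) for i in range(4)]
def fit(p,pose,segs,sigmas=(2.5,1.2,.7),cap=120):
    L=pts(segs)
    pose=np.array(pose,float)
    for s in sigmas:
        gx,gy=grad(p,s)
        def f(v):
            po=pose0+v*np.array([.005,.005,.05]);t=0
            for l in L:
                q=projm(p,world(po,l));d=q[-1]-q[0];d/=np.linalg.norm(d)
                n=np.array([-d[1],d[0]])
                g=map_coordinates(gy,q.T,order=1)*n[0]+map_coordinates(gx,q.T,order=1)*n[1]
                t+=np.minimum(np.abs(g),cap).mean()
            return -t
        pose0=pose.copy()
        best=min((minimize(f,v0,method="Nelder-Mead",options=dict(xatol=1e-4,fatol=1e-4)) for v0 in np.random.default_rng(0).normal(0,.6,(8,3))*[1,1,.7]),key=lambda r:r.fun)
        pose=pose0+best.x*np.array([.005,.005,.05])
    return pose,-best.fun
def draw(p,im,pose,segs,col,sc,off):
    for a,b in segs:
        q=projm(p,world(pose,np.array([a,b],float)))
        u=[(int(round((c-off[1]+.5)*sc-.5)),int(round((r-off[0]+.5)*sc-.5))) for r,c in q]
        cv2.line(im,u[0],u[1],col,1,cv2.LINE_AA)
SHELF=rect(-.144,0,-.085,.085,.044)
BAR=rect(.006,.078,-.012,.012,.040)
def plate(z): return rect(-.045,.045,-.055,.055,z)
def rel(F,P):
    c,s=np.cos(F[2]),np.sin(F[2]);d=P[:2]-F[:2]
    return np.array([c*d[0]+s*d[1],-s*d[0]+c*d[1],P[2]-F[2]])
E
cat > fit0.py <<'E'
from fit import *
p=ctrl.capture("top")
F,sc=fit(p,[.578,.188,-np.pi/2+.15],SHELF+BAR);print("fixture",F,sc)
F1,_=fit(p,F,SHELF);print(" shelf only",F1)
F2,_=fit(p,F,BAR);print(" bar only",F2)
P,_=fit(p,[.58,.263,-np.pi/2+.4],plate(.064));print("plate",P,"rel",rel(F,P))
off=(100,110);k=3.3
im=cv2.resize(p["pixels"][100:260,110:350],None,fx=k,fy=k,interpolation=cv2.INTER_CUBIC)
draw(p,im,F,SHELF+BAR,(0,0,255),k,off);draw(p,im,P,plate(.064),(0,255,0),k,off)
cv2.imwrite("pics/fit0.png",im);np.save("F.npy",F);np.save("P.npy",P)
E
python3 fit0.py
```

```text
fixture [ 0.57827831  0.19322395 -1.39778585] 849.9435128876592
 shelf only [ 0.57775262  0.19291199 -1.40196088]
 bar only [ 0.57912922  0.19382474 -1.40466766]
plate [ 0.58121968  0.26656499 -1.17432341] rel [-0.07173978  0.01552302  0.22346244]
```

View pics/fit0.png

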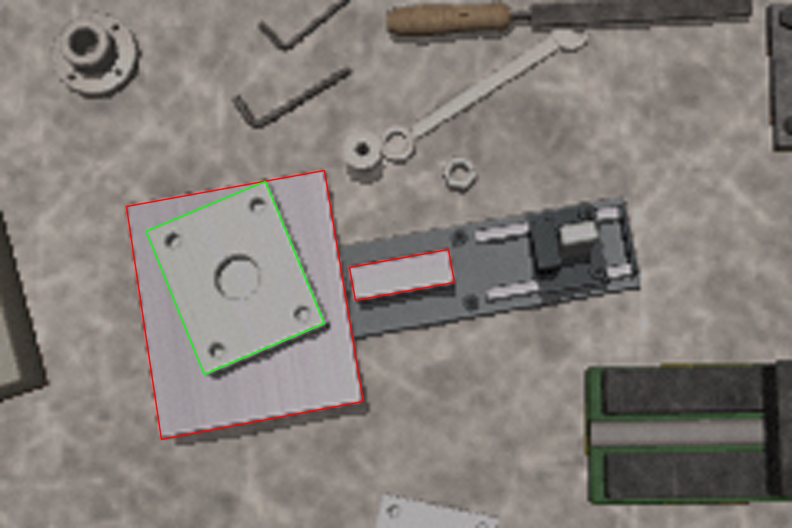

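Run:
```python
from fit import *
p=ctrl.capture("top");q=ctrl.capture("scene")
for a in [(158,367),(133,393),(157,464)]:
    print(a,[np.round(at_z(p,a,z),3).tolist() for z in (.1,.2,.3)])
for b in [(143,308),(61,367)]:
    print(b,[np.round(at_z(q,b,z),3).tolist() for z in (.1,.2,.3,.4)])
print(tri(p,(158,367),q,(143,308)))
F=np.load("F.npy");P=np.load("P.npy")
print("collet rel",rel(F,np.r_[.6785,.1824,0]),"tab?",[rel(F,np.r_[at_z(p,(172.1,287.2),z)[:2],0]) for z in (.05,.07)])
print(tri(p,(172.1,287.2),q,(174.3,264.3)))
c,s=np.cos(F[2]),np.sin(F[2])
W=lambda x,y:np.round(F[:2]+np.array([c*x-s*y,s*x+c*y]),4)
print("side start",W(-.072,.102),"rear start",W(-.145,0), "yaw rear",F[2]+np.pi,"side",F[2]+np.pi/2)
```

```text
(158, 367) [[0.628, -0.156, 0.1], [0.605, -0.126, 0.2], [0.582, -0.096, 0.3]]
(133, 393) [[0.685, -0.218, 0.1], [0.655, -0.18, 0.2], [0.625, -0.143, 0.3]]
(157, 464) [[0.628, -0.374, 0.1], [0.605, -0.317, 0.2], [0.582, -0.26, 0.3]]
(143, 308) [[0.621, -0.152, 0.1], [0.497, -0.034, 0.2], [0.372, 0.084, 0.3], [0.248, 0.202, 0.4]]
(61, 367) [[0.974, -0.795, 0.1], [0.801, -0.589, 0.2], [0.629, -0.384, 0.3], [0.457, -0.179, 0.4]]
(array([ 0.62891288, -0.15842313,  0.09412808]), np.float64(0.0020723824962183366))
collet rel [0.02791539 0.09686216 1.39778585] tab? [array([ 1.76393242e-01, -6.89655935e-04,  1.39778585e+00]), array([ 0.17411011, -0.00426305,  1.39778585])]
(array([0.60677787, 0.02256312, 0.06487662]), np.float64(0.005273365250442135))
side start [0.6664 0.2817] rear start [0.5533 0.3361] yaw rear 1.743806803256657 side 0.17301047646176038
```

```bash
python3 -m jog '[{"angular":[0,0,0],"slide":[44,-43,0],"claw":50},{"angular":[0,0,0],"slide":[88,-86,0],"claw":50},{"angular":[0,0,0],"slide":[132,-129,0],"claw":50},{"angular":[0,0,0],"slide":[176,-172,0],"claw":50},{"angular":[0,0,0],"slide":[220,-215,0],"claw":50},{"angular":[0,0,0],"slide":[264,-258,0],"claw":50},{"angular":[0,0,0],"slide":[308,-301,0],"claw":50},{"angular":[0,0,0],"slide":[335,-350,0],"claw":50},{"angular":[0,0,0],"slide":[363,-400,0],"claw":50},{"angular":[0,0,0],"slide":[393,-454,0],"claw":50},{"angular":[0,0,0],"slide":[425,-510,0],"claw":50},{"angular":[0,0,10],"slide":[457,-567,0],"claw":50}]'
cat > st.py <<'E'
from fit import *
import sys
F=np.load("F.npy");s=ctrl.read_state()
def tool(tx,ty,yaw_t,z,frame="fix"):
    """target TCP in fixture frame (m) -> slide mm / turn deg"""
    c,sn=np.cos(F[2]),np.sin(F[2])
    w=np.r_[F[:2]+[c*tx-sn*ty,sn*tx+c*ty],z]
    R=Ro.from_euler("xyz",s["eef_rot"]).as_matrix()
    d=R.T@(w-s["position"])
    Rt=Ro.from_euler("xyz",[np.pi,0,F[2]+yaw_t]).as_matrix()
    return np.round(d*1000,1),np.round(np.degrees(Ro.from_matrix(R.T@Rt).as_rotvec()),2)
r=rel(F,np.r_[s["position"][:2],s["eef_rot"][2]])
print("t",round(s["time_s"],2),"pos",np.round(s["position"],4),"rpy",np.round(s["eef_rot"],3),"fix",np.round(r,4),"F",np.round(s["force"],1),"gap",round(s["finger_gap"]*95.1,1),"q",np.round(s["qpos"],2))
if len(sys.argv)>1:
    a=[float(v) for v in sys.argv[1:]]
    print("need",tool(a[0]/1e3,a[1]/1e3,np.radians(a[2]),a[3]/1e3))
E
python3 st.py -72 104 90 120
```

```text
time_s: 3.65
position: [0.4482, 0.09, 0.2149]
eef_rot: [3.141, -0.001, 0.19]
force: [0.7, -1.0, -0.1]
finger_gap: 0.521
t 3.65 pos [0.4482 0.09   0.2149] rpy [ 3.141e+00 -1.000e-03  1.900e-01] fix [ 0.0793 -0.146   1.5882] F [ 0.7 -1.  -0.1] gap 49.6 q [ 0.05  0.25  1.95 -0.    0.94  1.43]
need (array([ 252.5, -147. ,   95.1]), array([ 0.01, -0.05,  1.  ]))
```

```bash
python3 -m jog '[{"angular":[0,0,0],"slide":[50,-30,0],"claw":50},{"angular":[0,0,0],"slide":[100,-60,0],"claw":50},{"angular":[0,0,0],"slide":[150,-88,0],"claw":50},{"angular":[0,0,0],"slide":[200,-118,0],"claw":50},{"angular":[0,0,0],"slide":[253,-147,0],"claw":50},{"angular":[0,0,0],"slide":[253,-147,50],"claw":50},{"angular":[0,0,0],"slide":[253,-147,95],"claw":50},{"angular":[0,0,0],"slide":[253,-147,95],"claw":50}]' && python3 st.py -72 104 90 52
python3 - <<'E'
from h import *
for n in("scene","top"):
    p=ctrl.capture(n);cv2.imwrite(f"pics/{n}1.png",p["pixels"])
E
```

```text
time_s: 4.65
position: [0.6667, 0.28, 0.1162]
eef_rot: [3.141, 0.006, 0.193]
force: [-0.6, 0.6, 0.2]
finger_gap: 0.528
t 4.65 pos [0.6667 0.28   0.1162] rpy [3.141 0.006 0.193] fix [-0.0703  0.102   1.5906] F [-0.6  0.6  0.2] gap 50.2 q [ 0.31  0.73  1.38 -0.    1.04  1.68]
need (array([ 2.4, -1.7, 64.2]), array([0.05, 0.37, 1.14]))
```

View pics/scene1.png

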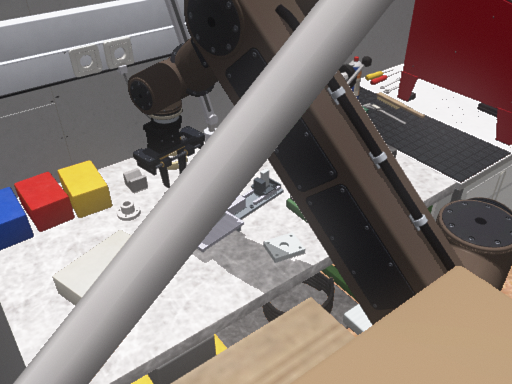

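View pics/top1.png

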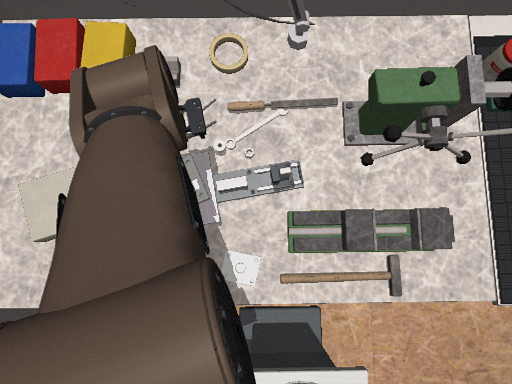

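```bash
python3 -m jog '[{"angular":[0,0,1],"slide":[2,-2,30],"claw":50},{"angular":[0,0,1],"slide":[2,-2,64],"claw":50},{"angular":[0,0,1],"slide":[2,-2,64],"claw":50},{"angular":[0,0,1],"slide":[2,-2,64],"claw":50}]' && python3 st.py -72 65 90 52; python3 st.py -72 65 90 52
```

```text
time_s: 5.25
position: [0.671, 0.2831, 0.0585]
eef_rot: [-3.141, -0.004, 0.175]
force: [0.7, -0.1, 0.3]
finger_gap: 0.527
t 5.25 pos [0.671  0.2831 0.0585] rpy [-3.141 -0.004  0.175] fix [-0.0726  0.1068  1.573 ] F [ 0.7 -0.1  0.3] gap 50.1 q [ 0.31  0.79  1.41 -0.    0.93  1.7 ]
need (array([-41.8,   0.5,   6.3]), array([-0.02, -0.2 ,  0.12]))
t 5.25 pos [0.671  0.2831 0.0585] rpy [-3.141 -0.004  0.175] fix [-0.0726  0.1068  1.573 ] F [ 0.7 -0.1  0.3] gap 50.1 q [ 0.31  0.79  1.41 -0.    0.93  1.7 ]
need (array([-41.8,   0.5,   6.3]), array([-0.02, -0.2 ,  0.12]))
```

```bash
python3 -m jog '[{"angular":[0,0,0],"slide":[0,0,6],"claw":50},{"angular":[0,0,0],"slide":[-5,0,6],"claw":50},{"angular":[0,0,0],"slide":[-11,0,6],"claw":50},{"angular":[0,0,0],"slide":[-16,0,6],"claw":50},{"angular":[0,0,0],"slide":[-20,0,6],"claw":50}]' && python3 st.py -72 65 90 52; python3 -m jog '[{"angular":[0,0,0],"slide":[-4,0,0],"claw":50},{"angular":[0,0,0],"slide":[-8,0,0],"claw":50},{"angular":[0,0,0],"slide":[-12,0,0],"claw":50},{"angular":[0,0,0],"slide":[-16,0,0],"claw":50},{"angular":[0,0,0],"slide":[-19,0,0],"claw":50},{"angular":[0,0,0],"slide":[-22,0,0],"claw":50},{"angular":[0,0,0],"slide":[-22,0,0],"claw":50}]' && python3 st.py -72 65 90 52
```

```text
time_s: 5.88
position: [0.6503, 0.2792, 0.0499]
eef_rot: [3.141, -0.001, 0.175]
force: [4.3, -0.6, -0.9]
finger_gap: 0.526
t 5.88 pos [0.6503 0.2792 0.0499] rpy [ 3.141e+00 -1.000e-03  1.750e-01] fix [-0.0723  0.0858  1.5733] F [ 4.3 -0.6 -0.9] gap 50.0 q [ 0.31  0.78  1.47 -0.    0.89  1.71]
need (array([-20.8,   0.3,  -2.1]), array([ 0.01, -0.08,  0.14]))
time_s: 6.75
position: [0.6282, 0.2754, 0.0498]
eef_rot: [3.141, 0.0, 0.175]
force: [3.3, -0.5, 1.1]
finger_gap: 0.522
t 6.75 pos [0.6282 0.2754 0.0498] rpy [3.141 0.    0.175] fix [-0.0724  0.0633  1.5731] F [ 3.3 -0.5  1.1] gap 49.6 q [ 0.32  0.75  1.53 -0.    0.85  1.71]
need (array([ 1.7,  0.4, -2.2]), array([0.01, 0.01, 0.13]))
```

```bash
python3 -m jog '[{"angular":[0,0,0],"slide":[12,0,0],"claw":50},{"angular":[0,0,0],"slide":[15,0,-40],"claw":50},{"angular":[0,0,0],"slide":[15,0,-100],"claw":70},{"angular":[0,0,-10],"slide":[5,-10,-100],"claw":70},{"angular":[0,0,-20],"slide":[-10,-25,-100],"claw":70},{"angular":[0,0,-30],"slide":[-30,-40,-100],"claw":70},{"angular":[0,0,-40],"slide":[-45,-55,-100],"claw":70},{"angular":[0,0,-50],"slide":[-63,-75,-100],"claw":70},{"angular":[0,0,-60],"slide":[-63,-75,-100],"claw":70},{"angular":[0,0,-70],"slide":[-63,-75,-100],"claw":70},{"angular":[0,0,-80],"slide":[-63,-75,-100],"claw":70},{"angular":[0,0,-90],"slide":[-63,-75,-100],"claw":70}]' && python3 st.py -148 0 180 100
python3 - <<'E'
from h import *
p=ctrl.capture("top");cv2.imwrite(f"pics/top2.png",p["pixels"])
E
```

```text
time_s: 8.25
position: [0.5532, 0.3386, 0.1492]
eef_rot: [-3.14, 0.0, 1.752]
force: [-0.6, 1.0, -0.1]
finger_gap: 0.736
t 8.25 pos [0.5532 0.3386 0.1492] rpy [-3.14   0.     1.752] fix [-1.4750e-01  3.0000e-04  3.1494e+00] F [-0.6  1.  -0.1] gap 70.0 q [0.45 0.59 1.57 0.   0.99 0.27]
need (array([ 0.5, -0.2, 49.2]), array([-0.11,  0.01,  0.45]))
```

View pics/top2.png

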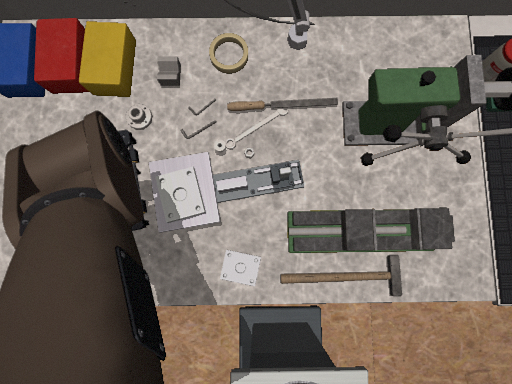

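```bash
cat > look.py <<'E'
from fit import *
import sys
F=np.load("F.npy");name=sys.argv[1];x,y,a,z=[float(v) for v in sys.argv[2:6]]
p=ctrl.capture("top")
c,s=np.cos(F[2]),np.sin(F[2])
g=[F[0]+(c*x-s*y)/1e3,F[1]+(s*x+c*y)/1e3,F[2]+np.radians(a)]
F2,_=fit(p,F,SHELF[:2]+BAR,sigmas=(1.2,.7)) if z>.062 else (F,0)
P,sc=fit(p,g,plate(z),sigmas=(2,1.,.7))
r=rel(F,P);print("plate rel mm/deg",np.round(r[:2]*1e3,1),round(np.degrees(r[2]),2),"score",sc,"F refit",F2)
k=3.3;off=(100,110)
im=cv2.resize(p["pixels"][100:260,110:350],None,fx=k,fy=k,interpolation=cv2.INTER_CUBIC)
draw(p,im,F,SHELF+BAR,(0,0,255),k,off);draw(p,im,P,plate(z),(0,255,0),k,off)
cv2.imwrite(f"pics/{name}.png",im)
E
python3 look.py look2 -70 0 0 .064
```

```text
plate rel mm/deg [-73.1  -6.1] 4.91 score 322.33424640909385 F refit [ 0.58007525  0.19407421 -1.40731509]
```

View pics/look2.png

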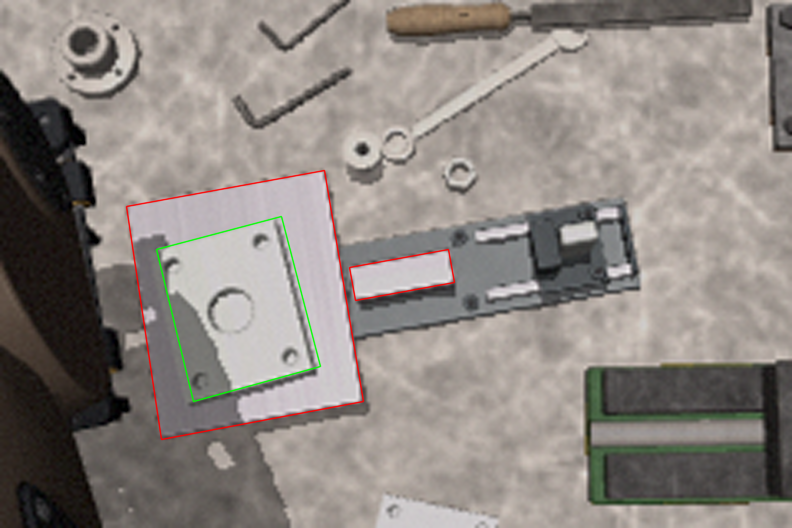

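```bash
python3 -m jog '[{"angular":[0,0,0.5],"slide":[0,-6,40],"claw":70},{"angular":[0,0,0.5],"slide":[0,-6,80],"claw":70},{"angular":[0,0,0.5],"slide":[0,-6,99],"claw":70},{"angular":[0,0,0.5],"slide":[-6,-6,99],"claw":70},{"angular":[0,0,0.5],"slide":[-12,-6,99],"claw":70},{"angular":[0,0,0.5],"slide":[-17,-6,99],"claw":70},{"angular":[0,0,0.5],"slide":[-22,-6,99],"claw":70},{"angular":[0,0,0.5],"slide":[-27,-6,99],"claw":70},{"angular":[0,0,0.5],"slide":[-32,-6,99],"claw":70},{"angular":[0,0,0.5],"slide":[-37,-6,99],"claw":70},{"angular":[0,0,0.5],"slide":[-42,-6,99],"claw":70},{"angular":[0,0,0.5],"slide":[-45,-6,99],"claw":70}]' && python3 st.py -148 0 180 100;python3 look.py look3 -47 -6 0 .064
```

```text
time_s: 9.85
position: [0.5558, 0.2935, 0.052]
eef_rot: [3.139, -0.001, 1.737]
force: [-1.3, 7.0, 3.1]
finger_gap: 0.741
t 9.85 pos [0.5558 0.2935 0.052 ] rpy [ 3.139e+00 -1.000e-03  1.737e+00] fix [-0.1026 -0.0049  3.1344] F [-1.3  7.   3.1] gap 70.4 q [0.38 0.69 1.69 0.   0.76 0.21]
need (array([ 45.5,   4.7, -48. ]), array([ 0.13, -0.07, -0.41]))
plate rel mm/deg [-45.9  -8.3] 0.79 score 282.29876625059904 F refit [ 0.579377    0.19494594 -1.40154132]
```

View pics/look3.png

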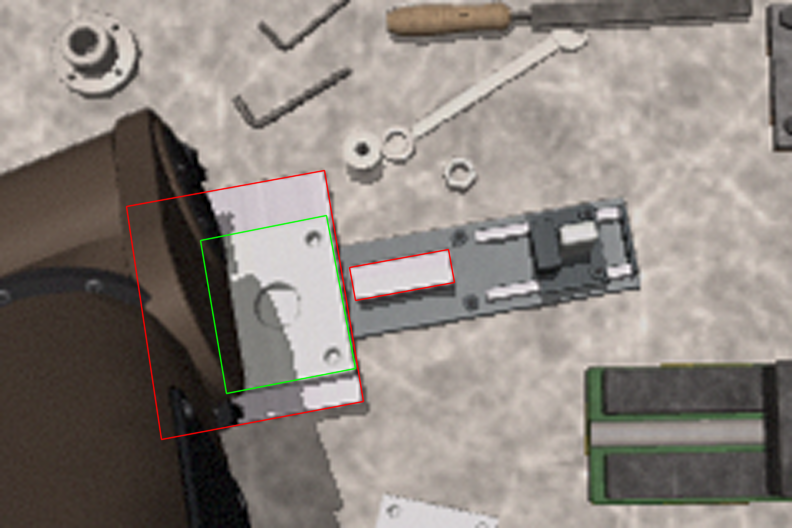

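```bash
python3 -m jog '[{"angular":[0,0,0],"slide":[12,0,0],"claw":70},{"angular":[0,0,0],"slide":[15,0,-40],"claw":70},{"angular":[0,0,0],"slide":[15,0,-90],"claw":60},{"angular":[0,0,10],"slide":[0,-20,-90],"claw":60},{"angular":[0,0,20],"slide":[-15,-40,-90],"claw":60},{"angular":[0,0,30],"slide":[-30,-60,-90],"claw":60},{"angular":[0,0,40],"slide":[-45,-75,-90],"claw":60},{"angular":[0,0,50],"slide":[-57,-83,-90],"claw":60},{"angular":[0,0,60],"slide":[-57,-83,-90],"claw":60},{"angular":[0,0,70],"slide":[-57,-83,-90],"claw":60},{"angular":[0,0,80],"slide":[-57,-83,-90],"claw":60},{"angular":[0,0,90],"slide":[-57,-83,-90],"claw":60}]' && python3 -m jog '[{"angular":[0,0,0],"slide":[0,0,30],"claw":60}]' && python3 st.py -46 -82 90 50
```

```text
time_s: 11.4
position: [0.4827, 0.2233, 0.1409]
eef_rot: [3.141, -0.0, 0.161]
force: [-0.9, -0.1, -0.2]
finger_gap: 0.634
time_s: 11.52
position: [0.4838, 0.2237, 0.1121]
eef_rot: [-3.141, -0.004, 0.164]
force: [0.4, 0.1, -1.5]
finger_gap: 0.633
t 11.53 pos [0.4838 0.2237 0.1121] rpy [-3.141 -0.004  0.164] fix [-0.0463 -0.0878  1.5619] F [ 0.4  0.1 -1.5] gap 60.2 q [ 0.31  0.49  1.89 -0.    0.75  1.72]
need (array([ 5.6,  0.2, 62.1]), array([-0.01, -0.23, -0.51]))
```

```bash
python3 -m jog '[{"angular":[0,0,-0.5],"slide":[0,0,40],"claw":60},{"angular":[0,0,-0.5],"slide":[0,0,61],"claw":60},{"angular":[0,0,-0.5],"slide":[4,0,61],"claw":60},{"angular":[0,0,-0.5],"slide":[8,0,61],"claw":60},{"angular":[0,0,-0.5],"slide":[12,0,61],"claw":60},{"angular":[0,0,-0.5],"slide":[15,0,61],"claw":60},{"angular":[0,0,-0.5],"slide":[18,0,61],"claw":60},{"angular":[0,0,-0.5],"slide":[21,0,61],"claw":60},{"angular":[0,0,-0.5],"slide":[22,0,61],"claw":60}]' && python3 st.py -46 -65.5 90 50
```

```text
time_s: 12.65
position: [0.5028, 0.2263, 0.0503]
eef_rot: [3.141, 0.004, 0.175]
force: [-11.2, -1.8, 9.4]
finger_gap: 0.634
t 12.65 pos [0.5028 0.2263 0.0503] rpy [3.141 0.004 0.175] fix [-0.0456 -0.0686  1.5731] F [-11.2  -1.8   9.4] gap 60.3 q [0.3  0.61 1.89 0.   0.65 1.7 ]
need (array([ 3.1, -0.4,  0.2]), array([0.03, 0.21, 0.13]))
```

```bash
python3 -m jog '[{"angular":[0,0,0],"slide":[0,0,-2],"claw":60},{"angular":[0,0,0],"slide":[0,0,-3],"claw":60}]' && python3 st.py -46 -65.5 90 50
python3 look.py look4 -46 -4 0 .064
```

```text
time_s: 12.9
position: [0.5044, 0.2266, 0.0529]
eef_rot: [3.141, 0.0, 0.175]
force: [-2.9, -1.0, -1.6]
finger_gap: 0.632
t 12.9 pos [0.5044 0.2266 0.0529] rpy [3.141 0.    0.175] fix [-0.0456 -0.0671  1.573 ] F [-2.9 -1.  -1.6] gap 60.1 q [ 0.3   0.61  1.89 -0.    0.65  1.7 ]
need (array([ 1.6, -0.4,  2.9]), array([0.01, 0.02, 0.13]))
plate rel mm/deg [-44.7  -8.9] 4.97 score 259.6464588082306 F refit [ 0.57769689  0.19401296 -1.3810006 ]
```

View pics/look4.png

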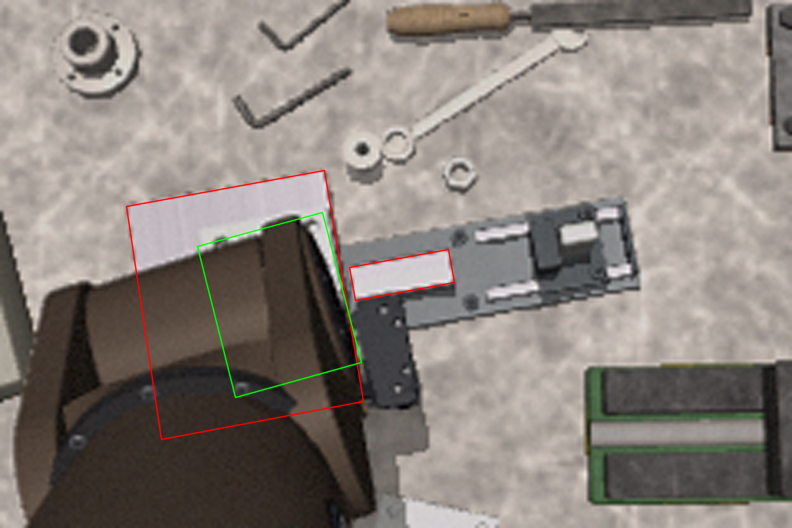

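```bash
python3 -m jog '[{"angular":[0,0,0],"slide":[1,0,-3],"claw":60},{"angular":[0,0,0],"slide":[2,0,-3],"claw":60},{"angular":[0,0,0],"slide":[2,0,-3],"claw":60}]' && python3 st.py -46 -65.5 90 50; python3 -m jog '[{"angular":[0,0,0],"slide":[0,0,0],"claw":60},{"angular":[0,0,0],"slide":[-10,0,0],"claw":60},{"angular":[0,0,0],"slide":[-20,0,-40],"claw":60},{"angular":[0,0,0],"slide":[-20,0,-90],"claw":70},{"angular":[0,0,-10],"slide":[0,-30,-90],"claw":70},{"angular":[0,0,-20],"slide":[20,-50,-90],"claw":70},{"angular":[0,0,-30],"slide":[40,-70,-90],"claw":70},{"angular":[0,0,-40],"slide":[55,-80,-90],"claw":70},{"angular":[0,0,-50],"slide":[65,-95,-90],"claw":70},{"angular":[0,0,-60],"slide":[65,-95,-90],"claw":70},{"angular":[0,0,-70],"slide":[65,-95,-90],"claw":70},{"angular":[0,0,-80],"slide":[65,-95,-90],"claw":70}]';python3 -m jog '[{"angular":[0,0,-10],"slide":[0,0,0],"claw":70},{"angular":[0,0,-10],"slide":[0,0,0],"claw":70}]'; python3 st.py -120 0 180 53
python3 look.py look5 -46 0 0 .064
```

```text
time_s: 13.32
position: [0.5062, 0.227, 0.0559]
eef_rot: [3.141, 0.001, 0.175]
force: [-5.2, -0.8, 4.0]
finger_gap: 0.631
t 13.32 pos [0.5062 0.227  0.0559] rpy [3.141e+00 1.000e-03 1.750e-01] fix [-0.0456 -0.0652  1.573 ] F [-5.2 -0.8  4. ] gap 60.0 q [ 0.3   0.61  1.88 -0.    0.66  1.7 ]
need (array([-0.3, -0.4,  5.9]), array([0.01, 0.04, 0.13]))
time_s: 14.82
position: [0.5541, 0.332, 0.1457]
eef_rot: [3.14, -0.0, 1.577]
force: [0.1, -0.6, -0.7]
finger_gap: 0.735
time_s: 15.08
position: [0.554, 0.332, 0.1457]
eef_rot: [3.141, -0.0, 1.745]
force: [-0.3, 0.0, 1.1]
finger_gap: 0.743
t 15.07 pos [0.554  0.332  0.1457] rpy [ 3.141 -0.     1.745] fix [-0.1408  0.      3.1427] F [-0.3  0.   1.1] gap 70.7 q [ 0.44  0.59  1.58 -0.    0.97  0.26]
need (array([-20.9,  -0.1,  92.7]), array([ 0.06, -0.01,  0.06]))
plate rel mm/deg [-45.6   0.9] 1.01 score 349.26692150269116 F refit [ 0.57998548  0.194944   -1.4030563 ]
```

View pics/look5.png

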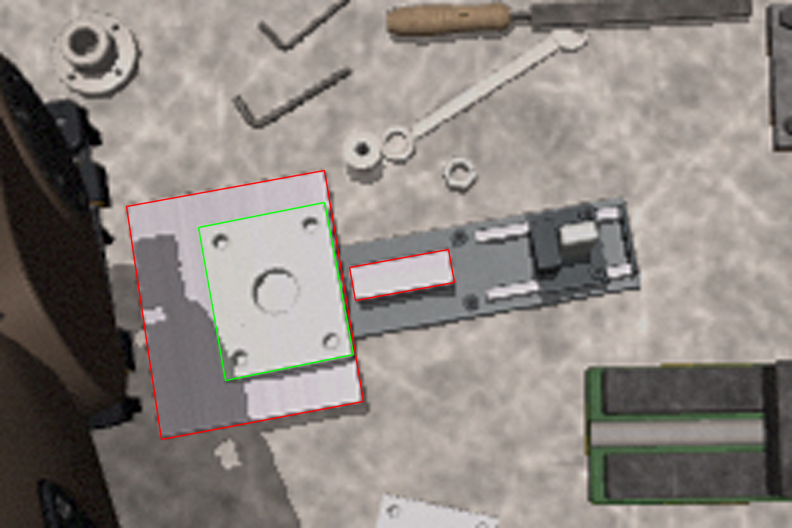

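```bash
python3 -m jog '[{"angular":[0,0,0],"slide":[0,0,50],"claw":70},{"angular":[0,0,0],"slide":[0,0,92],"claw":70},{"angular":[0,0,0],"slide":[-15,0,92],"claw":70},{"angular":[0,0,0],"slide":[-30,0,92],"claw":70},{"angular":[0,0,0],"slide":[-37,0,92],"claw":70},{"angular":[0,0,0],"slide":[-42,0,92],"claw":70},{"angular":[0,0,0],"slide":[-47,0,92],"claw":70},{"angular":[0,0,0],"slide":[-53,0,92],"claw":70},{"angular":[0,0,0],"slide":[-59,0,92],"claw":70},{"angular":[0,0,0],"slide":[-65,0,92],"claw":70},{"angular":[0,0,0],"slide":[-70,0,92],"claw":70},{"angular":[0,0,0],"slide":[-75,0,92],"claw":70}]'; python3 st.py -10 0 180 53
python3 look.py look6 -9 0 0 .064
```

```text
time_s: 16.62
position: [0.5678, 0.259, 0.0555]
eef_rot: [3.138, -0.002, 1.745]
force: [-1.3, 6.6, 5.4]
finger_gap: 0.737
t 16.62 pos [0.5678 0.259  0.0555] rpy [ 3.138e+00 -2.000e-03  1.745e+00] fix [-6.6600e-02  1.1000e-03  3.1432e+00] F [-1.3  6.6  5.4] gap 70.1 q [0.32 0.68 1.7  0.   0.76 0.15]
need (array([-56.6,  -1.2,   2.4]), array([ 0.2 , -0.1 ,  0.09]))
plate rel mm/deg [-10.8   1.9] -1.38 score 323.80820217945154 F refit [ 0.58001489  0.1937344  -1.40398597]
```

View pics/look6.png

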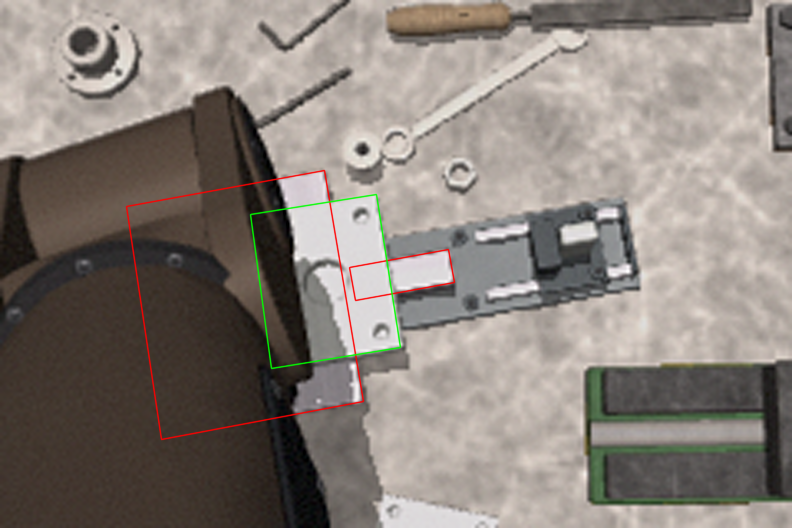

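```bash
python3 -m jog '[{"angular":[0,0,0],"slide":[-4,0,0],"claw":70},{"angular":[0,0,0],"slide":[-8,0,0],"claw":70},{"angular":[0,0,0],"slide":[-12,0,0],"claw":70},{"angular":[0,0,0],"slide":[-16,0,0],"claw":70},{"angular":[0,0,0],"slide":[-20,0,0],"claw":70},{"angular":[0,0,0],"slide":[-25,0,0],"claw":70},{"angular":[0,0,0],"slide":[-30,0,0],"claw":70},{"angular":[0,0,0],"slide":[-34,0,0],"claw":70},{"angular":[0,0,0],"slide":[-38,0,0],"claw":70},{"angular":[0,0,0],"slide":[-42,0,0],"claw":70},{"angular":[0,0,0],"slide":[-45,0,0],"claw":70}]'; python3 st.py -9 0 180 53
python3 look.py look7 33 2 0 .062
```

```text
time_s: 18.05
position: [0.5754, 0.2141, 0.0548]
eef_rot: [3.139, -0.001, 1.746]
force: [-1.1, 7.0, 3.5]
finger_gap: 0.731
t 18.05 pos [0.5754 0.2141 0.0548] rpy [ 3.139e+00 -1.000e-03  1.746e+00] fix [-2.1000e-02  8.0000e-04  3.1434e+00] F [-1.1  7.   3.5] gap 69.5 q [0.25 0.67 1.73 0.   0.74 0.07]
need (array([-12. ,  -0.8,   1.8]), array([ 0.13, -0.04,  0.1 ]))
plate rel mm/deg [37.6  0.4] 1.29 score 282.9627595161674 F refit [ 0.57827831  0.19322395 -1.39778585]
```

View pics/look7.png

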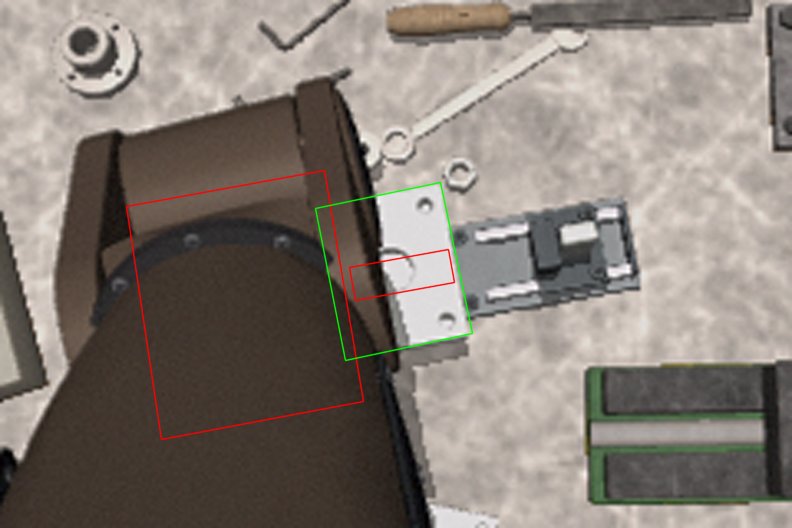

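```bash
python3 -m jog '[{"angular":[0,0,0],"slide":[-3,0,0],"claw":70},{"angular":[0,0,0],"slide":[-6,0,0],"claw":70},{"angular":[0,0,0],"slide":[-8,0,0],"claw":70},{"angular":[0,0,0],"slide":[-10,0,0],"claw":70},{"angular":[0,0,0],"slide":[-12,0,0],"claw":70},{"angular":[0,0,0],"slide":[-12,0,0],"claw":70}]'; python3 st.py -9 0 180 53
python3 look.py look8 46 1 0 .060;  python3 -c "
from h import *
p=ctrl.capture('scene');cv2.imwrite('pics/scene8.png',cv2.resize(p['pixels'][140:270,150:350],None,fx=4,fy=4,interpolation=cv2.INTER_CUBIC))"
```

```text
time_s: 18.85
position: [0.5769, 0.2016, 0.0535]
eef_rot: [-3.141, 0.0, 1.746]
force: [-0.7, 1.9, -1.9]
finger_gap: 0.733
t 18.85 pos [0.5769 0.2016 0.0535] rpy [-3.141  0.     1.746] fix [-0.0085  0.      3.1436] F [-0.7  1.9 -1.9] gap 69.7 q [ 0.23  0.67  1.74 -0.    0.74  0.05]
need (array([ 0.5, -0. ,  0.5]), array([-0.02,  0.01,  0.12]))
plate rel mm/deg [50.5  0.1] 0.74 score 248.47643854184838 F refit [ 0.57827831  0.19322395 -1.39778585]
```

View pics/look8.png

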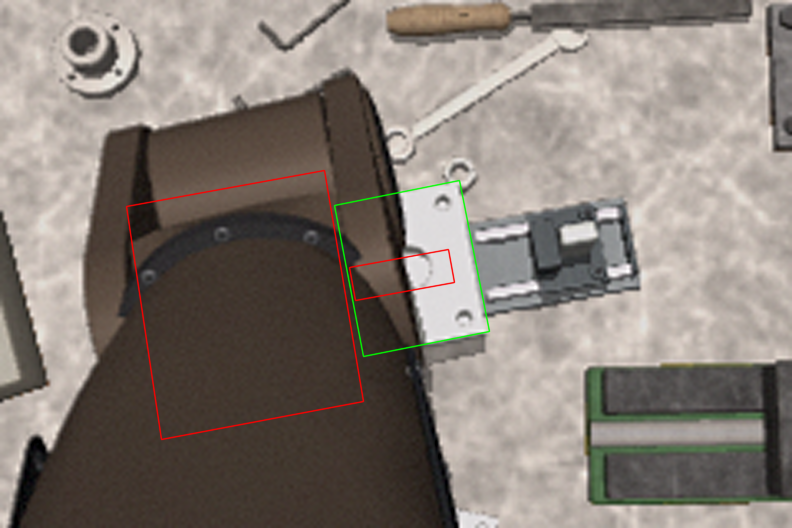

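View pics/scene8.png

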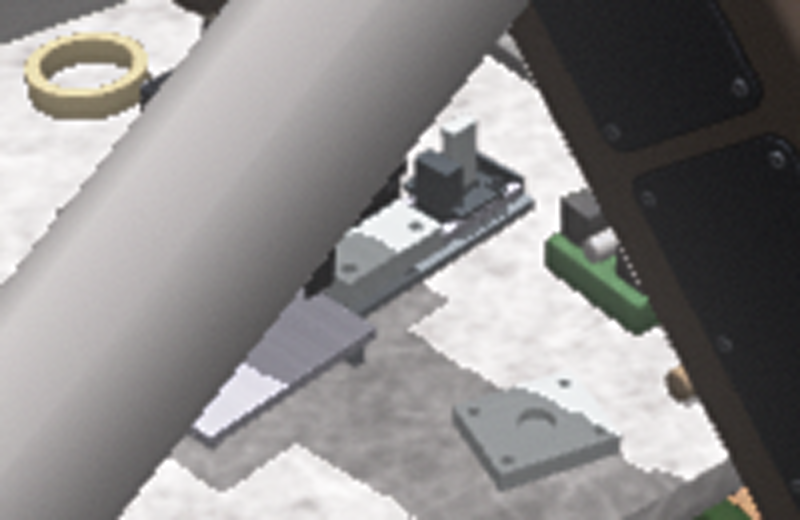

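```bash
python3 -m jog '[{"angular":[0,0,0],"slide":[12,0,0],"claw":70},{"angular":[0,0,0],"slide":[15,0,-40],"claw":70},{"angular":[0,0,0],"slide":[10,0,-100],"claw":50},{"angular":[0,0,0],"slide":[-40,0,-120],"claw":50},{"angular":[0,0,0],"slide":[-100,0,-120],"claw":50},{"angular":[0,0,0],"slide":[-150,0,-120],"claw":50},{"angular":[0,0,0],"slide":[-184,0,-120],"claw":50},{"angular":[0,0,0],"slide":[-184,0,-120],"claw":50},{"angular":[0,0,0],"slide":[-184,0,-120],"claw":50}]'; python3 st.py 175 0 180 73
python3 look.py look9 46 1 0 .060;  python3 -c "
from h import *
p=ctrl.capture('scene');cv2.imwrite('pics/scene9.png',cv2.resize(p['pixels'][140:270,150:350],None,fx=4,fy=4,interpolation=cv2.INTER_CUBIC))"
```

```text
time_s: 20.08
position: [0.6089, 0.0215, 0.1737]
eef_rot: [-3.141, 0.0, 1.746]
force: [0.1, 0.2, -0.1]
finger_gap: 0.524
t 20.07 pos [0.6089 0.0215 0.1737] rpy [-3.141  0.     1.746] fix [1.744e-01 6.000e-04 3.144e+00] F [ 0.1  0.2 -0.1] gap 49.8 q [-0.07  0.51  1.65 -0.    0.99 -0.25]
need (array([ -0.6,  -0.6, 100.7]), array([-0.01,  0.  ,  0.14]))
plate rel mm/deg [49.1  0.2] -0.12 score 444.6231385463847 F refit [ 0.57827831  0.19322395 -1.39778585]
```

View pics/look9.png

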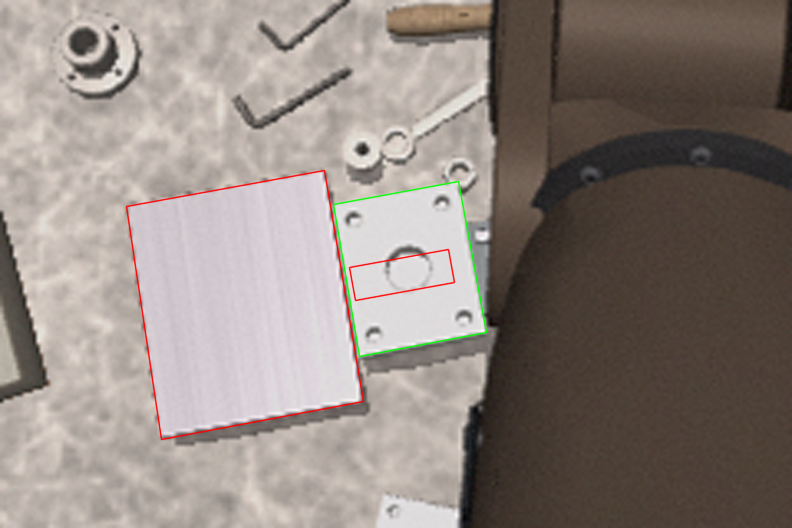

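View pics/scene9.png

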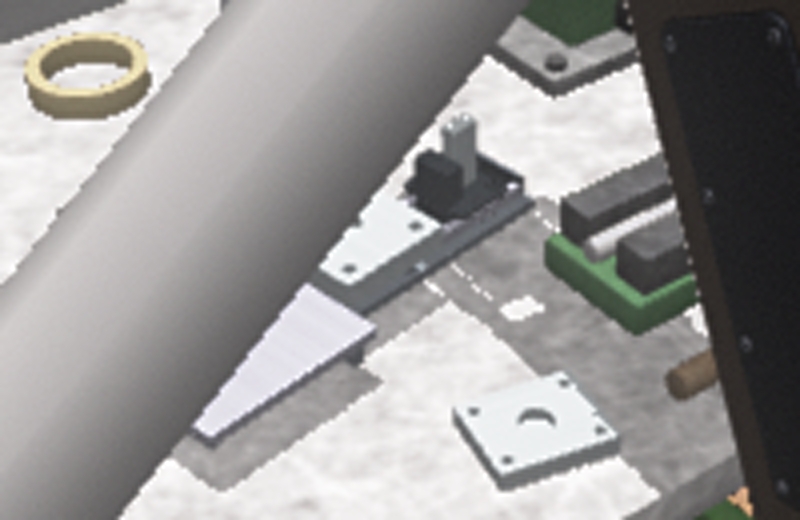

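```bash
python3 - <<'E'
from fit import *
F=np.load("F.npy");p=ctrl.capture("top");q=ctrl.capture("scene")
for a,b in [((170.9,285.3),(169.8,264.9)),((172.1,287.2),(174.3,264.3))]:
    X,e=tri(p,a,q,b);print(X,e,rel(F,np.r_[X[:2],0])[:2])
for z in (.075,.08,.085,.09):
    print(z,rel(F,np.r_[at_z(p,(170.9,285.3),z)[:2],0])[:2])
print([ (d['point'],d['conf']) for d in ctrl.landmark_of("stop_tab",q)])
E
python3 -c "
import cv2
a=cv2.imread('pics/top0.png');cv2.imwrite('pics/tab.png',cv2.resize(a[150:205,250:310],None,fx=10,fy=10,interpolation=cv2.INTER_CUBIC))"
```

```text
[0.60404371 0.02614586 0.08359694] 0.0005063103022265232 [ 0.16901925 -0.00338151]
[0.60677787 0.02256312 0.06487662] 0.005273365250442135 [ 0.17301919 -0.00130494]
0.075 [ 0.16980297 -0.00161212]
0.08 [ 0.16925431 -0.00252645]
0.085 [ 0.16870564 -0.00344078]
0.09 [ 0.16815697 -0.00435511]
[([172.5, 265.3], 0.86)]
```

View pics/tab.png

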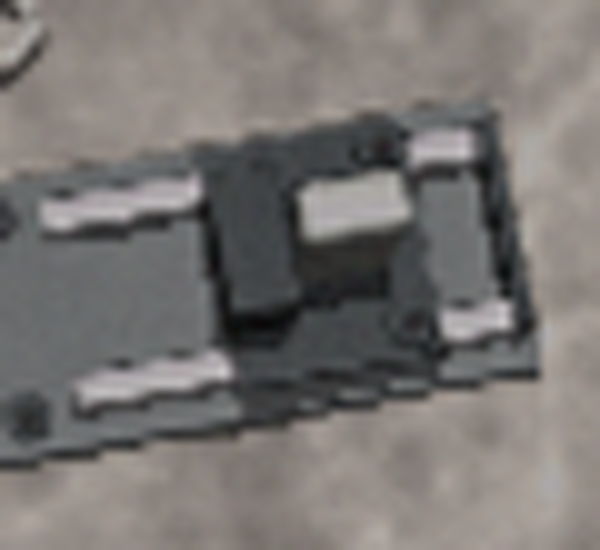

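```bash
python3 -m jog '[{"angular":[0,0,0.3],"slide":[3,-2.5,50],"claw":50},{"angular":[0,0,0.3],"slide":[3,-2.5,85],"claw":50},{"angular":[0,0,0.3],"slide":[3,-2.5,105],"claw":50},{"angular":[0,0,0.3],"slide":[3,-2.5,115],"claw":50},{"angular":[0,0,0.3],"slide":[3,-2.5,115],"claw":50}]'; python3 st.py 171 -2 180 58
python3 -c "
from h import *
p=ctrl.capture('scene');cv2.imwrite('pics/scene10.png',cv2.resize(p['pixels'][120:250,170:370],None,fx=4,fy=4,interpolation=cv2.INTER_CUBIC))"
```

```text
time_s: 20.95
position: [0.606, 0.0235, 0.0585]
eef_rot: [-3.141, 0.0, 1.741]
force: [-1.0, -0.9, 0.7]
finger_gap: 0.525
t 20.95 pos [0.606  0.0235 0.0585] rpy [-3.141  0.     1.741] fix [ 1.720e-01 -1.900e-03  3.139e+00] F [-1.  -0.9  0.7] gap 49.9 q [-0.07  0.65  1.75 -0.    0.74 -0.24]
need (array([ 1. , -0.1,  0.5]), array([-0.03,  0.  , -0.15]))
```

View pics/scene10.png

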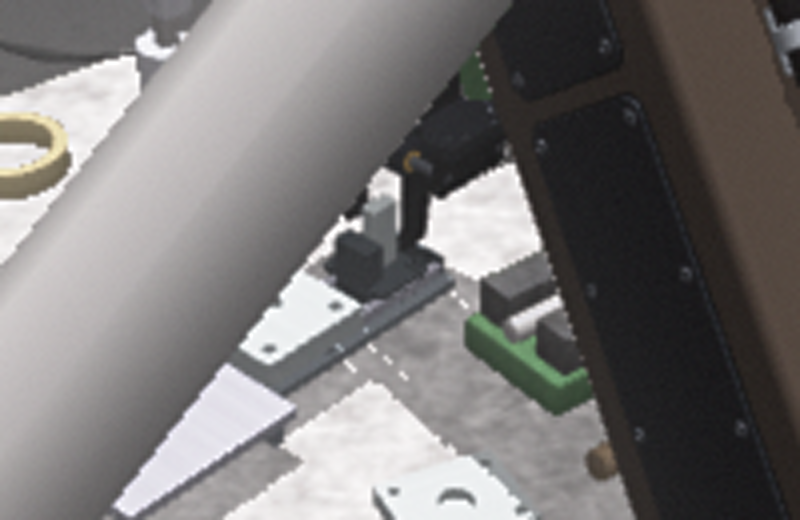

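Tab (scene ~[194,264] in full image) stands between the fingers, clear of the nose. Closing the grip.

```bash
python3 -m jog '[{"angular":[0,0,0],"slide":[0,0,0],"claw":30},{"angular":[0,0,0],"slide":[0,0,0],"claw":20},{"angular":[0,0,0],"slide":[0,0,0],"claw":10},{"angular":[0,0,0],"slide":[0,0,0],"claw":10},{"angular":[0,0,0],"slide":[0,0,0],"claw":10}]' 25; python3 st.py 171 -2 180 58
```

```text
time_s: 21.62
position: [0.6076, 0.0233, 0.0589]
eef_rot: [3.138, 0.001, 1.74]
force: [7.2, 0.8, -3.2]
finger_gap: 0.148
t 21.62 pos [0.6076 0.0233 0.0589] rpy [3.138e+00 1.000e-03 1.740e+00] fix [ 1.7240e-01 -4.0000e-04  3.1381e+00] F [ 7.2  0.8 -3.2] gap 14.1 q [-0.07  0.65  1.74  0.    0.74 -0.24]
need (array([ 1.4, -1.7,  0.9]), array([ 0.2 ,  0.03, -0.2 ]))
```

```bash
python3 -m jog '[{"angular":[0,0,0],"slide":[4,1,0],"claw":10},{"angular":[0,0,0],"slide":[10,2,0],"claw":10},{"angular":[0,0,0],"slide":[16,2,0],"claw":10},{"angular":[0,0,0],"slide":[22,2,0],"claw":10},{"angular":[0,0,0],"slide":[28,2,0],"claw":10},{"angular":[0,0,0],"slide":[34,2,0],"claw":10},{"angular":[0,0,0],"slide":[38,2,0],"claw":10},{"angular":[0,0,0],"slide":[40,2,0],"claw":10}]'; python3 st.py; python3 look.py look11 46 1 0 .060
```

```text
time_s: 22.62
position: [0.601, 0.0634, 0.0588]
eef_rot: [-3.141, 0.0, 1.741]
force: [-2.0, -1.5, 5.3]
finger_gap: 0.147
t 22.62 pos [0.601  0.0634 0.0588] rpy [-3.141  0.     1.741] fix [0.1318 0.     3.1389] F [-2.  -1.5  5.3] gap 13.9 q [-0.    0.65  1.75 -0.    0.74 -0.17]
plate rel mm/deg [27.9 21.4] 18.26 score 162.41006252947324 F refit [ 0.57827831  0.19322395 -1.39778585]
```

View pics/look11.png

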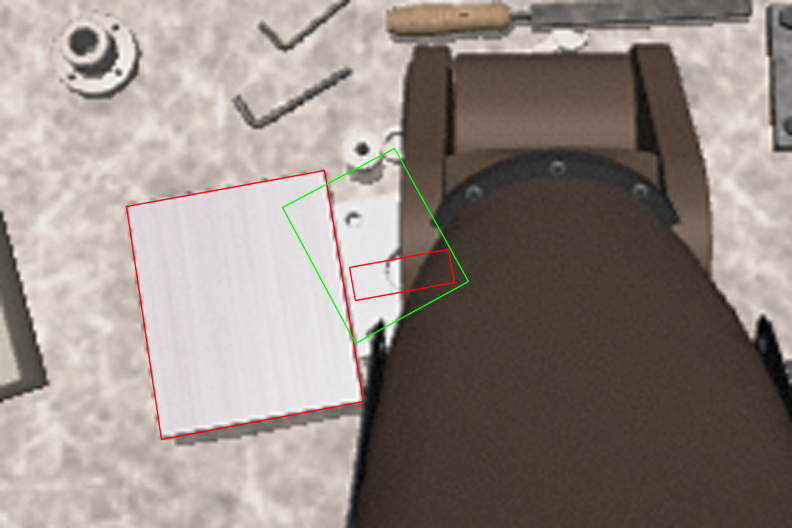

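```bash
python3 -m jog '[{"angular":[0,0,0],"slide":[1,0,0],"claw":10},{"angular":[0,0,0],"slide":[2,0,0],"claw":10},{"angular":[0,0,0],"slide":[3,0,0],"claw":10},{"angular":[0,0,0],"slide":[4,0,0],"claw":10}]'; python3 st.py;python3 -m jog '[{"angular":[0,0,0],"slide":[1,0,0],"claw":10},{"angular":[0,0,0],"slide":[2,0,0],"claw":10}]'; python3 st.py;python3 -m jog '[{"angular":[0,0,0],"slide":[1,0,0],"claw":10},{"angular":[0,0,0],"slide":[1,0,0],"claw":10}]'; python3 st.py
```

```text
time_s: 23.18
position: [0.6004, 0.0672, 0.0588]
eef_rot: [-3.141, 0.0, 1.741]
force: [-1.4, -5.8, 5.7]
finger_gap: 0.143
t 23.18 pos [0.6004 0.0672 0.0588] rpy [-3.141  0.     1.741] fix [1.2790e-01 1.0000e-04 3.1387e+00] F [-1.4 -5.8  5.7] gap 13.6 q [ 0.    0.65  1.75 -0.    0.74 -0.17]
time_s: 23.42
position: [0.6001, 0.0686, 0.0589]
eef_rot: [-3.141, 0.001, 1.741]
force: [-1.3, -6.0, 5.5]
finger_gap: 0.149
t 23.43 pos [0.6001 0.0686 0.0589] rpy [-3.141e+00  1.000e-03  1.741e+00] fix [1.2650e-01 1.0000e-04 3.1388e+00] F [-1.3 -6.   5.5] gap 14.2 q [ 0.    0.65  1.75 -0.    0.74 -0.16]
time_s: 23.68
position: [0.5999, 0.0697, 0.0588]
eef_rot: [-3.141, 0.001, 1.741]
force: [-2.3, -5.5, 4.9]
finger_gap: 0.147
t 23.68 pos [0.5999 0.0697 0.0588] rpy [-3.141e+00  1.000e-03  1.741e+00] fix [1.2540e-01 1.0000e-04 3.1388e+00] F [-2.3 -5.5  4.9] gap 14.0 q [ 0.01  0.65  1.75 -0.    0.74 -0.16]
```

```bash
for i in 1 2; do python3 -m jog '[{"angular":[0,0,0],"slide":[1,0,0],"claw":10},{"angular":[0,0,0],"slide":[1,0,0],"claw":10}]' >/dev/null; python3 st.py; done
```

```text
t 23.93 pos [0.5998 0.0704 0.0588] rpy [-3.141e+00  1.000e-03  1.741e+00] fix [1.2470e-01 1.0000e-04 3.1388e+00] F [-1.5 -7.8  5.1] gap 13.8 q [ 0.01  0.65  1.75 -0.    0.74 -0.16]
t 24.18 pos [0.5998 0.0705 0.0588] rpy [-3.141e+00  2.000e-03  1.741e+00] fix [1.2460e-01 1.0000e-04 3.1388e+00] F [ -0.8 -13.9   4.8] gap 14.0 q [ 0.01  0.65  1.75 -0.    0.74 -0.16]
```

```bash
python3 -m jog '[{"angular":[0,0,0],"slide":[1,0,0],"claw":10},{"angular":[0,0,0],"slide":[1,0,0],"claw":10},{"angular":[0,0,0],"slide":[1,0,0],"claw":10}]' >/dev/null; python3 st.py; python3 -c "
from h import *
p=ctrl.capture('top');cv2.imwrite('pics/top12.png',cv2.resize(p['pixels'][130:220,170:290],None,fx=6,fy=6,interpolation=cv2.INTER_CUBIC))"
```

```text
t 24.55 pos [0.5998 0.0705 0.0589] rpy [-3.141e+00  3.000e-03  1.741e+00] fix [1.2460e-01 1.0000e-04 3.1388e+00] F [ -0.6 -21.8   3.3] gap 14.0 q [ 0.01  0.65  1.75 -0.    0.74 -0.16]
```

View pics/top12.png

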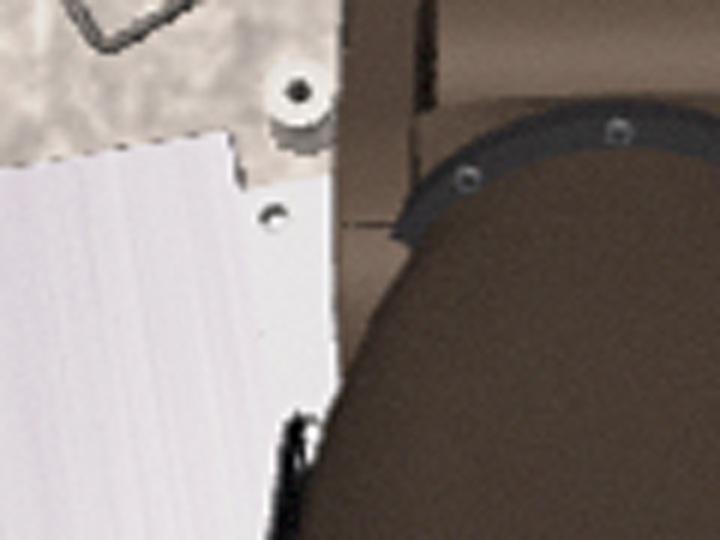

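```bash
python3 -m jog '[{"angular":[0,0,0],"slide":[-2,0,0],"claw":10},{"angular":[0,0,0],"slide":[-4,0,0],"claw":10},{"angular":[0,0,0],"slide":[-6,0,0],"claw":10},{"angular":[0,0,0],"slide":[-6,0,0],"claw":10},{"angular":[0,0,0],"slide":[-6,0,0],"claw":10}]' >/dev/null; python3 st.py
```

```text
t 25.23 pos [0.6003 0.0674 0.0588] rpy [-3.141 -0.     1.741] fix [1.2770e-01 1.0000e-04 3.1387e+00] F [-1.8 -0.8  6.2] gap 14.0 q [ 0.    0.65  1.75  0.    0.74 -0.17]
```

```bash
python3 -m jog '[{"angular":[0,0,0],"slide":[-1,0,0],"claw":10},{"angular":[0,0,0],"slide":[-2,0,0],"claw":10},{"angular":[0,0,0],"slide":[-2,0,0],"claw":10},{"angular":[0,0,0],"slide":[-2,0,0],"claw":10}]' >/dev/null; python3 st.py
```

```text
t 25.73 pos [0.6006 0.0656 0.0588] rpy [-3.141 -0.     1.741] fix [0.1295 0.     3.1387] F [-1.6  0.4  6.6] gap 14.2 q [-0.    0.65  1.75  0.    0.74 -0.17]
```

```bash
python3 -m jog '[{"angular":[0,0,0],"slide":[0,0,0],"claw":30},{"angular":[0,0,0],"slide":[0,0,0],"claw":45},{"angular":[0,0,0],"slide":[0,0,-20],"claw":45},{"angular":[0,0,0],"slide":[0,0,-70],"claw":45},{"angular":[0,0,0],"slide":[0,0,-120],"claw":45},{"angular":[0,0,0],"slide":[60,0,-120],"claw":45},{"angular":[0,0,0],"slide":[120,0,-120],"claw":45},{"angular":[0,0,0],"slide":[180,0,-120],"claw":45},{"angular":[0,0,0],"slide":[240,0,-120],"claw":45},{"angular":[0,0,0],"slide":[290,0,-120],"claw":45},{"angular":[0,0,0],"slide":[290,0,-120],"claw":45}]'; python3 st.py; python3 look.py look13 46 1 0 .060
python3 - <<'E'
from fit import *
F=np.load("F.npy")
p=ctrl.capture('top');q=ctrl.capture('scene')
cv2.imwrite('pics/top13.png',cv2.resize(p['pixels'][140:220,200:310],None,fx=7,fy=7,interpolation=cv2.INTER_CUBIC))
cv2.imwrite('pics/scene13.png',cv2.resize(q['pixels'][140:270,150:350],None,fx=4,fy=4,interpolation=cv2.INTER_CUBIC))
for n in ["nut_m16","collet_0","spanner_17","hammer"]:
    print(n,[np.round(at_z(p,d["point"],0),3).tolist() for d in ctrl.landmark_of(n,p)])
E
```

```text
time_s: 27.1
position: [0.5506, 0.354, 0.1781]
eef_rot: [-3.141, -0.0, 1.745]
force: [-0.4, -0.9, 0.3]
finger_gap: 0.472
t 27.1 pos [0.5506 0.354  0.1781] rpy [-3.141 -0.     1.745] fix [-1.6310e-01  4.0000e-04  3.1427e+00] F [-0.4 -0.9  0.3] gap 44.9 q [0.47 0.57 1.52 0.   1.05 0.3 ]
plate rel mm/deg [45.   0.5] -0.56 score 328.7742762220158 F refit [ 0.57827831  0.19322395 -1.39778585]
nut_m16 [[0.664, 0.112, 0.0]]
collet_0 [[0.687, 0.181, 0.0], [0.59, 0.202, 0.0]]
spanner_17 [[0.728, 0.087, 0.0]]
hammer [[0.374, -0.094, 0.0]]
```

View pics/look13.png

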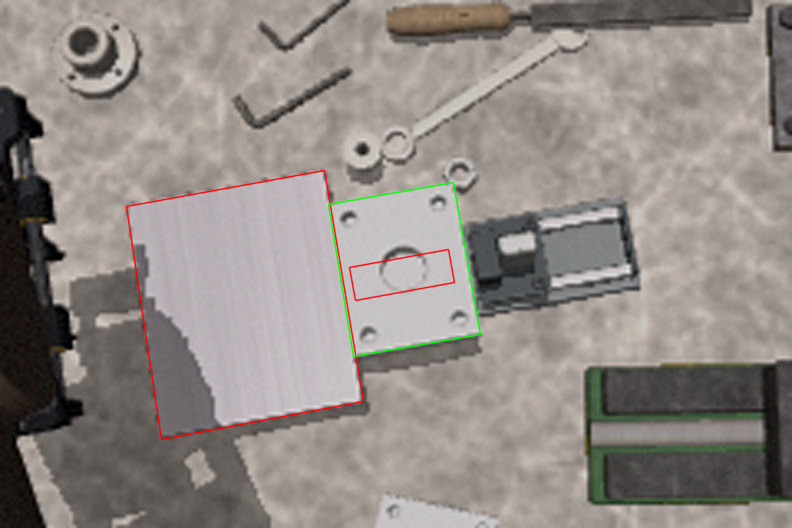

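View pics/top13.png

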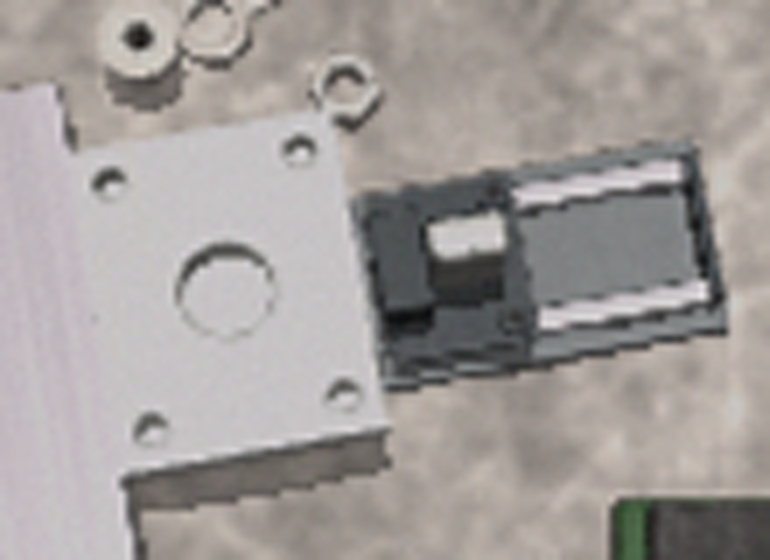

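View pics/scene13.png

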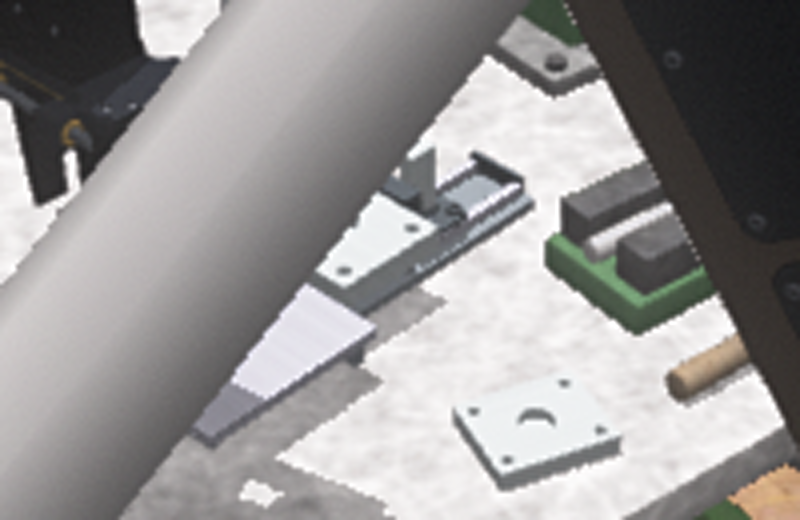

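Run:
```python
from fit import *
F=np.load("F.npy");p=ctrl.capture("top")
TOP=rect(-.013,.013,-.007,.007,.083)
for guess in [.126]:
    c,s=np.cos(F[2]),np.sin(F[2])
    T,_=fit(p,[F[0]+c*guess,F[1]+s*guess,F[2]],TOP,sigmas=(1.,.7));print("tab",rel(F,T),"travel",rel(F,T)[0]-.116)
print(rel(F,np.r_[at_z(p,(173.1,266.7),.083)[:2],0])[:2]-rel(F,np.r_[at_z(p,(170.6,285.4),.083)[:2],0])[:2])
```

```text
tab [ 0.12538494 -0.00025218 -0.04146397] travel 0.009384938018161745
[-0.04280857  0.00212008]
```

```bash
python3 -c "
from workcell import ctrl
print(ctrl.finish_job())"
```

```text
the job is handed in; nothing more can be done
None
```

I slid the plate off the shelf onto the rest bar, nipped it against the step with the stop, and backed the stop off about 5 mm. I handed the job in at about 27 s. It returns no verdict, so the results below are from my own measurements.

- **Plate on the bar:** I squared and centred the plate with pushes on its sides and rear, then pushed it from behind over the step, never lifting it. In the last picture its centre is at x 45.0 mm, y +0.5 mm, turned -0.6°. I judged it level from the pictures rather than measuring the tilt.
- **Stop:** When the stop nipped the plate, the tool stalled and the force along the slide rose to about 22 N. It then moved back 4.9 mm. Travel is about 9.9 mm by the arm's readings and 9.4 mm by the camera; both are inside 7 to 14 mm.
- **Other things on the bench:** None was touched on purpose. The collet, spanner and hammer show within 9 mm of their first position readings, which is about the network's scatter. The nut had no first position reading, and in the pictures it stays put. The smaller look-alike plate was not touched.
- **What did not go cleanly:**
  - The first side push overshot to about 6 mm the other way and left the plate 5° turned; I corrected both.
  - One push showed 11 N sideways and 9 N upward, probably the fingertips touching the shelf; it eased when I raised the tool 3 mm.
  - Some plate measurements taken with the arm in the way were wrong and were not used.

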